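Clamp a circuit board in the sloping soldering fixture

TASK

Get the circuit board clamped in its sloping soldering fixture: swing the red quarter-turn lever fully open, take the clamp bar from its stand and set it into the two blue rests across the board, centred and flat in both, holding it at the slope's angle and letting go only once it is down in the rests (do not drop it in). Then swing the red lever fully closed over the bar, and leave the loose items on the bench where they are.

Things in the scene. Friction and masses are not known exactly. Their poses are not given: they have to be found in the camera images.
- cradle: sloping aluminium plate 160 x 290 mm with a green circuit board. Origin: centre of the plate's upper face, 60 mm above the bench. x runs up the slope (30 degrees, rising away from the robot), y level across it, z is the plate's normal, leaning 30 degrees towards the robot. Seated, the bar lies along y: bar origin at (0, 0, 25 mm), bar z along plate z. Board parts are at most 11 mm high (z)
- rest_left (a point): middle of the floor of the blue U-shaped rest nearer the lever, at (0, +65, 25) mm in the plate's frame, axes as the plate's. The rest is 18 mm long in y; its walls are 26 mm apart in x, rise 12 mm above the floor and then flare outwards to about 20 mm above it
- rest_right (a point): the same for the other blue rest, at (0, -65, 25) mm in the plate's frame
- lever (a joint): angle of the red-handled lever about the plate's normal through the pivot post (22 mm across) at x = 0, y = +125 mm of the plate. 0 = closed stop: lever along the plate's -y, over the bar's end and left rest. 1.571 = open stop: lever points straight down the slope (-x), clear of the rests. It stays where left and turns with about 2 N at the handle
- lever_grip (a point): point in the lever's red upright paddle, 72 mm from the pivot axis, z = 78 mm of the plate. Paddle: 12 mm thick, 45 to 95 mm from the axis, z = 61 to 100 mm of the plate, on a 14 mm wide steel arm at z = 53 to 61 mm (seated bar's top: z = 49 mm). Site axes: y from the lever's tip to its pivot, x across the paddle's thickness, z the plate's normal
- clamp_bar: loose aluminium clamp bar, 180 mm long (y) x 20 mm wide (x) x 24 mm high (z), about 0.23 kg, with an orange band 50 mm long round its middle. Origin: centre of its underside. Starts lying on its stand; its two ends are alike
- bar_stand: black fixed stand for the clamp bar, base 60 x 170 mm and two grey blocks (45 x 20 mm, at y = -60 and +60 mm), tops 30 mm above the bench, that carry the bar. Origin: centre of its underside
- parts_tray: black fixed parts tray, 80 x 160 x 22 mm; origin: centre of its underside; bystander
- solder_spool: loose solder spool standing on its flange, steel, 60 mm across, 50 mm tall; bystander; origin: centre of its underside
- alcohol_bottle: loose pink bottle with a white cap, 60 mm across, 130 mm tall; bystander; origin: centre of its underside
- flux_jar: loose small jar, 44 mm across, 45 mm tall; bystander; origin: centre of its underside
- screwdriver: loose screwdriver lying on the bench; bystander; origin: the tool's underside
- brush: loose brush lying on the bench; bystander; origin: the tool's underside
- tip_cup: loose open blue cup, 60 mm across, 70 mm tall; bystander; origin: centre of its underside
There are look-alikes about, which are no part of the job. Several things have the shape of the clamp_bar; the one meant has the colours described above.

How it is judged:
On the way, in this order (a step that is already met when the one before it is completed fails the run):
1. the lever is swung open to within 7 degrees of its open stop (value of joint lever above 1.45 rad), for 0.1 s.
2. the bar is in both rests, within 11 mm of their floors and within 17 degrees of the slope's angle, while the fingers still hold it (x of clamp_bar in the frame of cradle between -0.008 and 0.008 m and y of clamp_bar in the frame of cradle between -0.02 and 0.02 m and z of clamp_bar in the frame of cradle between 0.016 and 0.038 m and angle between the z axis of clamp_bar and the z axis of cradle, either way round below 0.3 rad and angle between the y axis of clamp_bar and the y axis of cradle, either way round below 0.15 rad and contact force between the fingers and clamp_bar above 1 N), for 0.05 s.
3. the bar lies released on the floors of both rests, with the lever still open (above 60 degrees) (x of clamp_bar in the frame of cradle between -0.006 and 0.006 m and y of clamp_bar in the frame of cradle between -0.015 and 0.015 m and z of clamp_bar in the frame of cradle between 0.021 and 0.029 m and angle between the y axis of clamp_bar and the y axis of cradle, either way round below 0.07 rad and angle between the z axis of clamp_bar and the z axis of cradle, either way round below 0.12 rad and contact force between the fingers and clamp_bar below 0.2 N and value of joint lever above 1.05 rad), for 0.2 s.
At the end, for the whole second after the job is handed in: The bar lies at rest in both rests (underside within 4 mm of their floors, within 6 mm across and 15 mm along of the centre, parallel to the rests within 4 degrees and flat within 7 degrees), and the lever is within 7 degrees of its closed stop (x of clamp_bar in the frame of cradle between -0.006 and 0.006 m and y of clamp_bar in the frame of cradle between -0.015 and 0.015 m and z of clamp_bar in the frame of cradle between 0.021 and 0.029 m and angle between the y axis of clamp_bar and the y axis of cradle, either way round below 0.07 rad and angle between the z axis of clamp_bar and the z axis of cradle, either way round below 0.12 rad and value of joint lever below 0.12 rad and linear speed of clamp_bar below 0.02 m/s); the robot touches nothing.
It fails at once if a loose item on the bench (spool, bottle, jar, screwdriver, brush or cup) is moved by more than 30 mm (distance of any of solder_spool, alcohol_bottle, flux_jar, screwdriver, brush, tip_cup from where it was at the start of the episode above 0.03 m).
It also fails if it takes over 61 s, if anything falls off the work surface, if the arm or the gripper's body presses on something with over 40 N, if the wrist force passes 120 N, or if a joint passes its speed limit or range.

ROBOT

A 6-joint arm with a two-finger parallel gripper is mounted at the origin on the work surface. World frame = base frame: x ahead of the robot, y to its left, z up, the work surface at z = 0. Lengths are in m, angles in rad, forces in N, time in s.
With the tool pointing down it reaches from about 0.3 to 0.875 m from the base axis. Payload 6.4 kg.
Tool frame: the origin (TCP) lies between the finger pads; the fingertips stand 19 mm ahead of it and the grasp point (between the pads) is the TCP (ctrl.tips_ahead is the z of the fingertips in the tool frame, in m); z points along the fingers, y is the line along which they close (so a half turn about z gives the same grasp; the last joint's range is limited). The gripper opens to 85 mm and grips with 20 to 120 N. Pads are 22 mm wide; open, the fingers measure 114 mm over their backs; the gripper's body (76 mm by 85 mm) begins 54 mm behind the grasp point. The pads swing forward as they close: fully open they stand 13 mm farther back than shut.
Start: joints at [1.108, 0.181, 1.607, -0, 1.354, -0.206], TCP at [0.146, 0.556, 0.25] pointing down, gripper open.
Joint ranges: [-2.99, 2.99], [-0.89, 2.07], [0.3, 2.58], [-1.14, 4.28], [0, 2.63], [-3.12, 3.12]. Speed limits (rad/s): [2.57, 2.57, 3.01, 3.14, 3.14, 3.14].

INTERFACE

Orientations are given as a unit quaternion [w, x, y, z].
In Python, from bench import readout, vision, ctrl gives the robot as it stands.
- The arm moves only by the tool play_rows, never from a script. Its arguments are lists of equal length, an entry for each row: "xyz": the shift along the tool's x, y, z in mm, a list of three; "rot": the turn, a rotation vector about the tool's x, y, z in rad, a list of three; "grip": the opening, from 0 (shut) to 1 (fully open). In form: {"xyz": [[x, y, z], ...], "rot": [[rx, ry, rz], ...], "grip": [grip, ...]}. A call has exactly 10 rows; each row is the pose to reach, as a shift and turn from the pose commanded when the call began, along the tool's axes at that moment; what a row does not reach only later rows make up. A row lasts 1/8 s, in which the tool goes at most 62.5 mm and 10.7 degrees, less where a joint would pass 70% of its speed; a pose out of reach is approached as far as the arm can. A call with a gripper value outside its range is refused whole. The fingers move at their own pace and stop on an object; the grip force is fixed at half the most. Time passes only in rows, so rows that repeat a pose let the fingers close, or fill a call up. It gives the time, the measured TCP pose, the force, the opening and the grip force at its end, in the units of the state.
- readout.get_obs(): the state, without advancing time (a new reading comes with each control period).
- vision.camera(name): name is "scene" or "side" or "wrist"; returns a dict with "color" (480x640x3 uint8, red, green, blue), "depth" (480x640 float32, m along the optical axis (not along the pixel's ray), 0 where there is no reading), "camera_matrix" (3x3 intrinsics, pixels), "k1" (the pictures are not rectified: a ray, as slopes to the right and down, at radius r is drawn at 1 + k1 r^2 times it, then the intrinsics apply), "extrinsics" (4x4, takes a point from camera to world coordinates); the wrist camera has in their place "hand_eye" (4x4, takes a point from camera to tool coordinates, whose origin is the TCP and whose axes are the flange's). Camera axes: x right, y down, z forward; pixel columns grow to the right and rows downward; lengths in m; the calibration is good to about 2 mm. A picture is of the moment at which its call begins: read the wrist's pose just before it.
- ctrl.hand_in(): hands the job in; it is judged then, once.
The state is a dict: "time_s": time; "q": joint angles; "dq": joint speeds; "joint_efforts": joint torques, N m; "eef_pos": TCP position; "eef_rot": TCP orientation; "wrist_force": force on the tool from outside, world axes, zero at the start; "torque": the same for the moment, N m; "opening": opening from 0.0 (shut) to 1.0 (fully open); "grasp_force": force on a finger pad.
Only numpy, scipy, OpenCV 4.12 (cv2) and the standard library are available. Lean on these libraries where they do the work, as an engineer would, in place of code of your own. Each camera call takes 0.05 s, during which the arm holds its last target. There are 200 camera calls.

## Working session

There is one attempt and no reset: what is moved stays moved. The work goes in short steps, Python scripts to look and compute and a tool call to move; the robot and the scene stay as the last step left them, time stands still between calls to the robot, and variables do not carry over. Pictures are saved under pics/ and viewed, at most 10 in all, crops included, and the job is handed in when it is done.

Besides the shell and the picture viewer there is one more tool, called after "Request:" as name(argument=value, ...) on one line, values as JSON. play_rows: Moves the arm, as the interface text tells. Its arguments: {"type":"object","properties":{"xyz":{"type":"array","items":{"type":"array","items":{"type":"number"}}},"rot":{"type":"array","items":{"type":"array","items":{"type":"number"}}},"grip":{"type":"array","items":{"type":"number"}}},"required":["xyz","rot","grip"]}

```bash
mkdir -p pics
cat > h.py <<'E'
import numpy as np, cv2
from bench import readout, vision, ctrl
from scipy.spatial.transform import Rotation as R
def q2R(q): return R.from_quat([q[1],q[2],q[3],q[0]]).as_matrix()
def tool():
    o=readout.get_obs(); T=np.eye(4); T[:3,:3]=q2R(o["eef_rot"]); T[:3,3]=o["eef_pos"]; return T
def snap(name,png=None):
    T=tool(); c=vision.camera(name)
    E=np.array(c["extrinsics"]) if "extrinsics" in c else T@np.array(c["hand_eye"])
    K=np.array(c["camera_matrix"]); k1=c["k1"]
    if png: cv2.imwrite(png,c["color"][...,::-1])
    u,v=np.meshgrid(np.arange(640.),np.arange(480.))
    p=cv2.undistortPoints(np.stack([u.ravel(),v.ravel()],1)[:,None],K,np.array([k1,0,0,0.]),).reshape(480,640,2)
    d=c["depth"]
    P=np.concatenate([p*d[...,None],d[...,None]],2)@E[:3,:3].T+E[:3,3]
    P[d==0]=np.nan
    return c["color"],P,dict(E=E,K=K,k1=k1)
E
python3 - <<'E'
from h import *
o=readout.get_obs(); print({k:np.round(v,3) for k,v in o.items()})
for n in("scene","side"):
    c,P,m=snap(n,f"pics/{n}0.png"); np.savez(f"{n}0.npz",c=c,P=P); print(n,m["E"].round(3).tolist())
E
```

```text
{'time_s': np.float64(0.0), 'q': array([ 1.108,  0.182,  1.608,  0.   ,  1.354, -0.206]), 'dq': array([ 0.   , -0.001, -0.003, -0.   ,  0.002, -0.002]), 'joint_efforts': array([-1.0000e-03, -4.4488e+01, -3.5133e+01, -0.0000e+00,  9.0000e-03,
        0.0000e+00]), 'eef_pos': array([0.146, 0.556, 0.249]), 'eef_rot': array([-0.   ,  0.128,  0.992, -0.001]), 'wrist_force': array([-0.413, -0.225, -0.291]), 'torque': array([-0.007, -0.011, -0.048]), 'grasp_force': np.float64(0.0), 'opening': np.float64(1.001)}
scene [[0.287, 0.713, -0.639, 1.603], [0.958, -0.209, 0.198, -0.273], [0.007, -0.669, -0.743, 1.379], [0.0, 0.0, 0.0, 1.0]]
side [[0.891, -0.333, 0.307, 0.051], [-0.453, -0.635, 0.626, -0.904], [-0.014, -0.697, -0.717, 1.193], [0.0, 0.0, 0.0, 1.0]]
```

View pics/scene0.png

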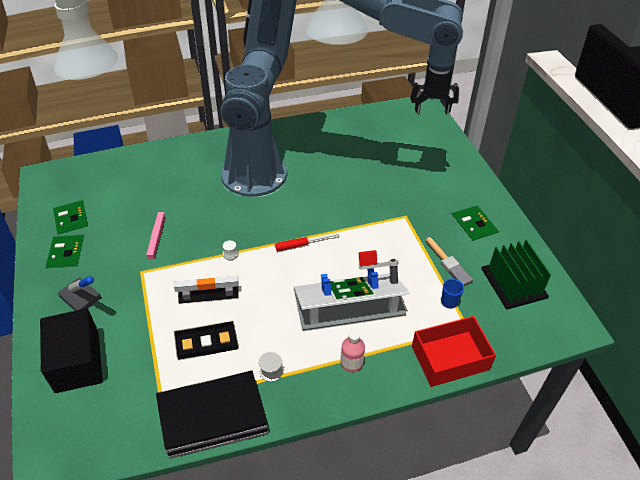

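View pics/side0.png

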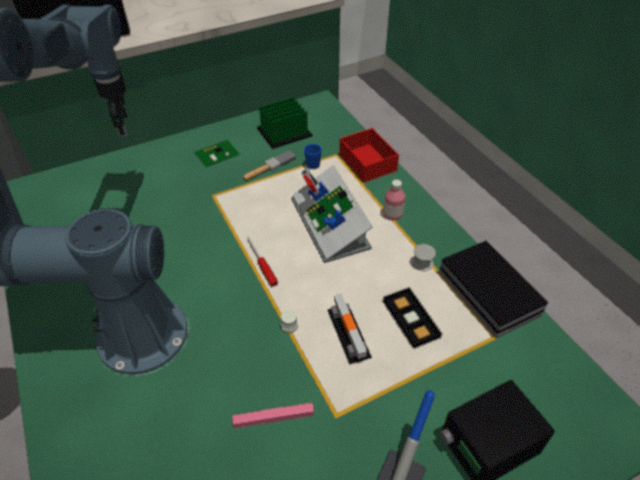

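The bar could be confused with three things in scene0: the banded silver bar on the black stand (206,285), the pink bar (157,235) and the parts tray with its square cells (206,340). By the description I choose (206,285). The cradle is at (350,295), with the lever's red paddle at (368,257) and the blue rests at (326,285) and (373,278).

Run:
```python
from h import *
im=[]
for n,b in(("scene",(160,210,440,340)),("side",(270,150,410,370))):
    z=np.load(n+"0.npz"); c,P=z["c"],z["P"]; hsv=cv2.cvtColor(c,cv2.COLOR_RGB2HSV).astype(int); H,S,V=[hsv[...,i] for i in range(3)]
    vv,uu=np.mgrid[:480,:640]; inb=(uu>b[0])&(uu<b[2])&(vv>b[1])&(vv<b[3])&np.isfinite(P[...,2])
    masks=dict(red=((H<5)|(H>174))&(S>170)&(P[...,2]>.06),blue=(H>105)&(H<125)&(S>150)&(P[...,2]>.05),orange=(H>6)&(H<16)&(S>180)&(P[...,2]>.03))
    for k,m in masks.items():
        m=m&inb; l,lab,st,ce=cv2.connectedComponentsWithStats(m.astype(np.uint8))
        for i in range(1,l):
            if st[i,4]>12:
                p=P[lab==i]; print(n,k,ce[i].round(),st[i,4],np.median(p,0).round(4),p.min(0).round(3),p.max(0).round(3))
    # bench plane
    m=inb&(S<60)&(P[...,2]<.02); print("bench z",np.median(P[m][:,2]))
z=np.load("scene0.npz"); c,P=z["c"],z["P"]
cr=np.hstack([cv2.resize(c[260:320,160:260],(0,0),fx=4,fy=4,interpolation=2),cv2.resize(c[240:340,285:420][:60+0],(400,240))])
a=cv2.resize(c[240:340,150:420],(0,0),fx=2.9,fy=2.9,interpolation=2); cv2.imwrite("pics/crop0.png",a[...,::-1])
```

```text
scene red [368. 258.] 241 [0.5774 0.1916 0.1343] [0.559 0.167 0.113] [0.591 0.217 0.155]
scene red [425. 331.] 93 [0.8    0.2726 0.0677] [0.794 0.245 0.06 ] [0.824 0.316 0.078]
scene blue [372. 278.] 162 [0.618  0.1949 0.0882] [0.576 0.185 0.063] [0.638 0.208 0.116]
scene blue [326. 284.] 152 [0.6035 0.0673 0.0877] [0.559 0.059 0.051] [0.625 0.086 0.115]
scene orange [206. 283.] 189 [ 0.4727 -0.2392  0.0516] [ 0.451 -0.264  0.03 ] [ 0.486 -0.214  0.063]
bench z 0.0019037490650990474
side red [374. 160.] 182 [0.833  0.2468 0.0668] [0.791 0.237 0.06 ] [0.924 0.347 0.077]
side red [310. 183.] 57 [0.5683 0.1738 0.1442] [0.559 0.164 0.121] [0.581 0.21  0.154]
side blue [312. 155.] 85 [0.6761 0.3806 0.0615] [0.659 0.368 0.05 ] [0.714 0.424 0.078]
side blue [319. 192.] 106 [0.6099 0.1899 0.082 ] [0.576 0.169 0.058] [0.627 0.204 0.11 ]
side blue [334. 220.] 159 [0.5916 0.0623 0.0823] [0.559 0.053 0.056] [0.614 0.083 0.116]
side orange [348. 322.] 153 [ 0.4647 -0.2389  0.0536] [ 0.453 -0.262  0.032] [ 0.479 -0.216  0.06 ]
bench z 0.001700474071510527
```

View pics/crop0.png

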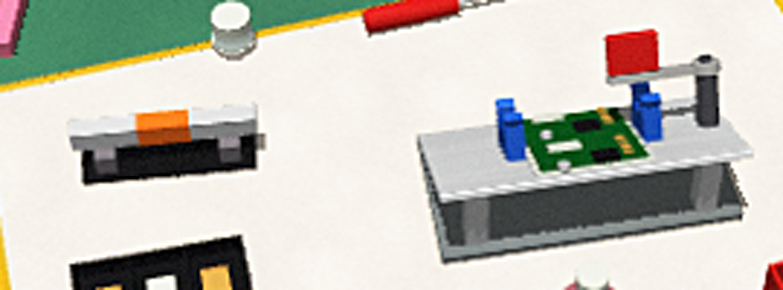

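The crop confirms it: silver bar with an orange band, lying on the stand. Next I fit the cradle and bar poses.

```bash
cat > fit.py <<'E'
from h import *
def frame(x,y,yaw,z=.06):
    T=np.eye(4); T[:3,:3]=R.from_euler("ZY",[yaw,-np.pi/6]).as_matrix(); T[:3,3]=[x,y,z]; return T
def loc(P,T): return (P-T[:3,3])@T[:3,:3]
E
python3 - <<'E'
from fit import *
for n in("scene","side"):
    z=np.load(n+"0.npz"); c,P=z["c"],z["P"]-[0,0,.0018]; hsv=cv2.cvtColor(c,cv2.COLOR_RGB2HSV).astype(int)
    x,y,yaw=.595,.128,.1
    for it in range(15):
        L=loc(P,frame(x,y,yaw)); 
        m=(abs(L[...,0])<.1)&(abs(L[...,1])<.165)&(abs(L[...,2])<.006)&(P[...,2]>.012)
        p=L[m]
        (cx,cy),(w,h),a=cv2.minAreaRect((p[:,:2]*1000).astype(np.float32))
        if w>h: w,h,a=h,w,a-90
        a=(a+90)%180-90
        # fit via plane normal tilt too
        A=np.c_[p[:,:2],np.ones(len(p))]; pl=np.linalg.lstsq(A,p[:,2],rcond=None)[0]
        T=frame(x,y,yaw); d=T[:3,:3]@[cx/1e3,cy/1e3,0]
        x+=d[0]*.7; y+=d[1]*.7; yaw+=np.radians(a)*.5
    print(n,"rect",x,y,yaw,"w,h",w,h,"plane",pl.round(4),len(p))
    T=frame(x,y,yaw);L=loc(P,T)
    H,S=hsv[...,0],hsv[...,1]
    for k,mm in dict(blue=(H>105)&(H<125)&(S>150),red=((H<5)|(H>174))&(S>170)).items():
        m=mm&(abs(L[...,0])<.12)&(abs(L[...,1])<.16)&(L[...,2]>.008)&(L[...,2]<.13)
        for s in(1,-1):
            q=L[m&(L[...,1]*s>0)]
            if len(q): print(k,s,len(q),np.percentile(q,[3,50,97],axis=0).round(4).tolist())
    # bar
    m=(abs(P[...,0]-.465)<.1)&(abs(P[...,1]+.239)<.13)&(P[...,2]>.0485)&(P[...,2]<.06)
    q=P[m]; r=cv2.minAreaRect((q[:,:2]*1000).astype(np.float32)); print("bar",r,np.median(q[:,2]),len(q))
E
```

```text
scene rect 0.6114472684906347 0.13379962122398237 -0.11008812312280834 w,h 172.10426330566406 289.3684997558594 plane [-0.0147  0.0027  0.0012] 1932
blue 1 149 [[-0.0224, 0.0531, 0.0097], [0.0172, 0.0603, 0.0288], [0.0273, 0.0713, 0.0456]]
blue -1 134 [[-0.0246, -0.0739, 0.0092], [0.0167, -0.0673, 0.0288], [0.0274, -0.0585, 0.0465]]
red 1 241 [[-0.0063, 0.031, 0.064], [0.001, 0.0534, 0.0829], [0.0083, 0.0757, 0.1009]]
bar ((468.55548095703125, -237.7436981201172), (178.4725799560547, 28.2103214263916), 80.58696746826172) 0.0525762233688736 368
side rect 0.6032089085069068 0.12947554715440351 -0.10668253929984228 w,h 168.264892578125 295.68310546875 plane [ 0.0024  0.005  -0.0014] 2819
blue 1 92 [[-0.0163, 0.0542, 0.0083], [0.0112, 0.0602, 0.021], [0.0277, 0.0707, 0.0421]]
blue -1 145 [[-0.0171, -0.0744, 0.0089], [0.0033, -0.0683, 0.0215], [0.0277, -0.054, 0.0414]]
red 1 57 [[0.0015, 0.0317, 0.068], [0.0059, 0.0396, 0.0928], [0.0093, 0.0748, 0.1001]]
bar ((466.38201904296875, -239.42425537109375), (182.25384521484375, 21.94460678100586), 80.39786529541016) 0.052820431471300576 500
```

```bash
cat >> fit.py <<'E'
C=frame(.606,.131,-.108)
try: C=np.load("C.npy")
except Exception: pass
def down(T,yaw=0):  # tool pose with z=-T.z, y=+T.x rotated by yaw about T.z
    return T[:3,:3]@R.from_euler("z",yaw).as_matrix()@np.array([[0,1,0],[1,0,0],[0,0,-1.]])
def rel(pos,Rm,T0=None):
    T0=tool() if T0 is None else T0
    return ((np.array(pos)-T0[:3,3])@T0[:3,:3]*1000).round(1).tolist(), R.from_matrix(T0[:3,:3].T@Rm).as_rotvec().round(3).tolist()
def W(T,p): return T[:3,:3]@np.array(p)+T[:3,3]
E
python3 - <<'E'
from fit import *
c=vision.camera("wrist"); print(np.array(c["hand_eye"]).round(3).tolist(),np.array(c["camera_matrix"]).round(1).tolist())
print(W(C,[0,.053,.19]),rel(W(C,[0,.053,.19]),down(C)))
E
```

```text
[[-0.0, -0.964, -0.265, 0.068], [1.0, -0.0, -0.001, -0.0], [0.001, -0.265, 0.964, -0.123], [0.0, 0.0, 0.0, 1.0]] [[358.3, 0.0, 315.9], [0.0, 358.3, 238.4], [0.0, 0.0, 1.0]]
[0.51726638 0.19393127 0.22454483] ([-451.2, -255.6, 25.2], [-0.433, -0.371, 1.387])
```

Request:
play_rows(xyz=[[-45,-25,-30],[-90,-50,-40],[-135,-75,-40],[-180,-100,-30],[-225,-128,-20],[-270,-153,-10],[-316,-179,0],[-361,-205,10],[-406,-230,20],[-451,-256,25]], rot=[[-0.04,-0.04,0.14],[-0.09,-0.07,0.28],[-0.13,-0.11,0.42],[-0.17,-0.15,0.55],[-0.22,-0.19,0.69],[-0.26,-0.22,0.83],[-0.3,-0.26,0.97],[-0.35,-0.3,1.11],[-0.39,-0.33,1.25],[-0.433,-0.371,1.387]], grip=[1,1,1,1,1,1,1,1,1,1])

```text
time_s: 1.4
eef_pos: [0.5178, 0.1924, 0.2246]
eef_rot: [0.193, 0.72, 0.643, 0.174]
wrist_force: [0.2, 0.9, 0.6]
opening: 1.0
grasp_force: 0.0
```

Run:
```python
from fit import *
o=readout.get_obs(); print(o["time_s"],o["q"].round(2),o["eef_pos"].round(4),rel(W(C,[0,.053,.19]),down(C)))
c,P,m=snap("wrist","pics/w1.png"); np.savez("w1.npz",c=c,P=P)
```

```text
1.4 [ 0.23 -0.1   2.04 -0.26  0.72  0.5 ] [0.5178 0.1924 0.2246] ([1.4, -0.7, -0.3], [0.001, 0.0, -0.005])
```

View pics/w1.png

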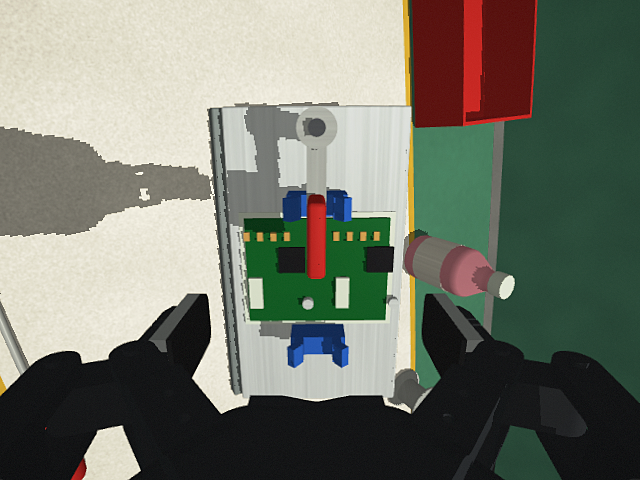

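The wrist view looks along the plate normal. The lever is closed, with the paddle at (316,237) and the pivot at (317,127). The blue rests are at (317,205) and (318,345). I'll measure from here to refine the poses.

```bash
cat > meas.py <<'E'
from fit import *
def meas(c,P,C):
    hsv=cv2.cvtColor(c,cv2.COLOR_RGB2HSV).astype(int); H,S=hsv[...,0],hsv[...,1]; L=loc(P,C)
    near=(abs(L[...,0])<.13)&(abs(L[...,1])<.16)
    for k,mm in dict(blue=(H>105)&(H<125)&(S>150)&near&(L[...,2]>.008),red=((H<5)|(H>174))&(S>170)&near&(L[...,2]>.05),plate=(abs(L[...,2])<.007)&(S<40)&(abs(L[...,0])<.1)&near).items():
        n,lab,st,ce=cv2.connectedComponentsWithStats(mm.astype(np.uint8))
        for i in range(1,n):
            if st[i,4]>100: q=L[lab==i]; print(k,ce[i].round(),st[i,4],np.percentile(q,[1,50,99],axis=0).round(4).tolist())
E
python3 - <<'E'
from meas import *
z=np.load("w1.npz"); c,P=z["c"],z["P"]; meas(c,P,C)
L=loc(P,C)
m=(abs(L[...,2])<.008)&(abs(L[...,0])<.077)&(abs(L[...,1])<.15)
p=L[m]; A=np.c_[p[:,:2],np.ones(len(p))]; print("plane",np.linalg.lstsq(A,p[:,2],rcond=None)[0].round(4))
# plate edges x per y-bin, upper edge
for y in (-.11,-.09,-.05,0,.05,.08,.1): 
    q=L[(abs(L[...,1]-y)<.003)&(abs(L[...,2])<.006)&(abs(L[...,0])<.12)]; print(y,q[:,0].min().round(4),q[:,0].max().round(4))
# post top
q=L[(L[...,2]>.05)&(abs(L[...,0])<.02)&(L[...,1]>.105)]; print("post",len(q),np.percentile(q,[1,50,99],axis=0).round(4).tolist())
for y in (.04,.06,.09): 
    q=L[(abs(L[...,1]-y)<.003)&(L[...,2]>.048)&(abs(L[...,0])<.03)]; print("lever x at",y,q[:,0].min().round(4),q[:,0].max().round(4),q[:,2].max().round(3))
E
```

```text
blue [294. 206.] 608 [[-0.0253, 0.0582, 0.0096], [-0.0169, 0.0687, 0.0393], [-0.0088, 0.0757, 0.0453]]
blue [339. 206.] 638 [[0.0091, 0.0582, 0.0106], [0.0179, 0.0686, 0.039], [0.0266, 0.0757, 0.0452]]
blue [317. 345.] 1726 [[-0.0243, -0.0717, 0.0089], [0.0005, -0.0574, 0.0245], [0.0262, -0.0533, 0.045]]
red [316. 236.] 1467 [[-0.0056, 0.0335, 0.0697], [0.0001, 0.061, 0.0986], [0.0057, 0.0817, 0.1003]]
plate [317. 237.] 29174 [[-0.0779, -0.1376, -0.0028], [0.0034, 0.0667, -0.001], [0.0793, 0.1452, 0.0057]]
plate [224. 248.] 1316 [[-0.0895, -0.1382, -0.007], [-0.0867, 0.0213, -0.0061], [-0.0831, 0.1433, -0.0043]]
plate [290. 259.] 261 [[-0.0334, 0.0034, 0.0054], [-0.0235, 0.0144, 0.0066], [-0.0119, 0.025, 0.007]]
plane [ 0.001  -0.0046  0.0009]
-0.11 -0.12 0.0805
-0.09 -0.1153 0.0804
-0.05 -0.0883 0.0799
0 -0.1199 0.0798
0.05 -0.1199 0.0808
0.08 -0.12 0.0808
0.1 -0.12 0.0804
post 1630 [[-0.0123, 0.1056, 0.0589], [0.0004, 0.1249, 0.062], [0.0133, 0.1397, 0.068]]
lever x at 0.04 -0.0065 0.0051 0.101
lever x at 0.06 -0.03 0.03 0.267
lever x at 0.09 -0.0068 0.0066 0.062
```

Run:
```python
from fit import *
n=C.copy(); n[:3,3]=W(C,[.0004,.0015,0]); np.save("C.npy",n); C=n; print(C[:3,3])
print(rel(W(C,[0,.053,.085]),down(C)))
```

```text
[0.60650608 0.13245392 0.0602    ]
([6.1, -2.9, 102.8], [0.003, 0.004, -0.011])
```

Run:
```python
from meas import *
o=readout.get_obs(); print(o["time_s"],o["dq"].round(3))
for i in range(3):
    c,P,m=snap("wrist"); print(rel(W(C,[0,.053,.085]),down(C)),readout.get_obs()["dq"].round(3)[:3])
meas(c,P,C)
L=loc(P,C)
for y in (-.11,-.05,0,.05,.1): 
    q=L[(abs(L[...,1]-y)<.003)&(abs(L[...,2])<.006)&(abs(L[...,0])<.12)]; print(y,q[:,0].max().round(4))
q=L[(L[...,2]>.05)&(abs(L[...,0])<.02)&(L[...,1]>.105)]; print("post",len(q),np.percentile(q,[1,50,99],axis=0).round(4).tolist())
```

```text
1.45 [ 0.064 -0.034  0.008  0.07   0.098 -0.149]
([4.5, -0.8, 103.8], [0.0, 0.002, -0.006]) [ 0.055 -0.028  0.009]
([3.1, 0.2, 104.5], [-0.001, 0.001, -0.003]) [ 0.042 -0.02   0.005]
([2.1, 0.6, 105.1], [-0.001, -0.0, -0.001]) [ 0.03  -0.018  0.   ]
blue [295. 206.] 603 [[-0.0257, 0.0565, 0.0109], [-0.0173, 0.067, 0.0393], [-0.0092, 0.0742, 0.0453]]
blue [340. 206.] 641 [[0.0087, 0.0568, 0.0115], [0.0175, 0.0671, 0.039], [0.0262, 0.0743, 0.0451]]
blue [318. 345.] 1729 [[-0.025, -0.0733, 0.0088], [0.0004, -0.0589, 0.0245], [0.026, -0.0548, 0.045]]
red [317. 236.] 1464 [[-0.0059, 0.0324, 0.0691], [-0.0003, 0.0596, 0.0986], [0.0053, 0.0802, 0.1002]]
plate [318. 237.] 29280 [[-0.0783, -0.1392, -0.0028], [0.0025, 0.065, -0.001], [0.0789, 0.1438, 0.0059]]
plate [224. 246.] 1345 [[-0.09, -0.1378, -0.007], [-0.0871, 0.0233, -0.0062], [-0.0835, 0.1425, -0.0044]]
plate [292. 259.] 235 [[-0.0328, 0.0023, 0.0052], [-0.0228, 0.0128, 0.0065], [-0.0124, 0.0232, 0.007]]
-0.11 0.081
-0.05 0.0798
0 0.0794
0.05 0.0801
0.1 0.0803
post 1604 [[-0.0129, 0.1053, 0.059], [-0.0001, 0.1237, 0.062], [0.0132, 0.138, 0.0679]]
```

Request:
play_rows(xyz=[[1.5,0.5,30],[1.5,0.5,60],[1.5,0.5,85],[1.5,0.5,100],[1.5,0.5,105],[1.5,0.5,105],[1.5,0.5,105],[1.5,0.5,105],[1.5,0.5,105],[1.5,0.5,105]], rot=[[0,0,0],[0,0,0],[0,0,0],[0,0,0],[0,0,0],[0,0,0],[0,0,0],[0,0,0],[0,0,0],[0,0,0]], grip=[1,1,1,1,1,0.5,0,0,0,0])

```text
time_s: 2.85
eef_pos: [0.5702, 0.19, 0.1352]
eef_rot: [0.193, 0.719, 0.645, 0.174]
wrist_force: [-4.3, -0.2, 5.7]
opening: 0.133
grasp_force: 58.8
```

Run:
```python
from fit import *
o=readout.get_obs(); print(o["opening"],o["grasp_force"],o["wrist_force"].round(1),loc(o["eef_pos"],C).round(4),o["q"].round(2))
T0=np.eye(4);T0[:3,:3]=down(C);T0[:3,3]=W(C,[0,.053,.085])
for i in range(11):
    t=np.radians(min(9*i,90)); p=[-.072*np.sin(t),.125-.072*np.cos(t),.085]
    print(i,rel(W(C,p),down(C,-t),T0))
```

```text
0.13338037383635928 58.793529868125916 [-4.3 -0.2  5.7] [0.0009 0.0533 0.0861] [ 0.2   0.16  1.99 -0.31  0.51  0.54]
0 ([0.0, -0.0, -0.0], [0.0, 0.0, 0.0])
1 ([0.9, -11.3, -0.0], [0.0, 0.0, 0.157])
2 ([3.5, -22.2, 0.0], [0.0, -0.0, 0.314])
3 ([7.8, -32.7, -0.0], [0.0, -0.0, 0.471])
4 ([13.8, -42.3, 0.0], [-0.0, 0.0, 0.628])
5 ([21.1, -50.9, -0.0], [0.0, -0.0, 0.785])
6 ([29.7, -58.2, -0.0], [0.0, -0.0, 0.942])
7 ([39.3, -64.2, -0.0], [0.0, -0.0, 1.1])
8 ([49.8, -68.5, 0.0], [0.0, 0.0, 1.257])
9 ([60.7, -71.1, 0.0], [0.0, -0.0, 1.414])
10 ([72.0, -72.0, 0.0], [0.0, -0.0, 1.571])
```

Request:
play_rows(xyz=[[0.2,-5.6,0],[0.9,-11.3,0],[2,-16.8,0],[3.5,-22.2,0],[5.5,-27.6,0],[7.8,-32.7,0],[10.6,-37.6,0],[13.8,-42.3,0],[17.3,-46.8,0],[21.1,-50.9,0]], rot=[[0,0,0.079],[0,0,0.157],[0,0,0.236],[0,0,0.314],[0,0,0.393],[0,0,0.471],[0,0,0.55],[0,0,0.628],[0,0,0.707],[0,0,0.785]], grip=[0,0,0,0,0,0,0,0,0,0])

```text
time_s: 4.1
eef_pos: [0.5286, 0.2159, 0.1098]
eef_rot: [0.111, 0.911, 0.32, 0.234]
wrist_force: [-4.8, -0.2, 6.5]
opening: 0.13
grasp_force: 59.2
```

Run:
```python
from fit import *
o=readout.get_obs(); print(o["opening"],o["grasp_force"],o["wrist_force"].round(1),loc(o["eef_pos"],C).round(4),o["q"].round(2))
T0=np.eye(4);t=np.pi/4;T0[:3,:3]=down(C,-t);T0[:3,3]=W(C,[-.072*np.sin(t),.125-.072*np.cos(t),.085])
for i in range(1,11):
    t=np.radians(min(45+5*i,91)); p=[-.072*np.sin(t),.125-.072*np.cos(t),.085]
    print(i,rel(W(C,p),down(C,-t),T0))
```

```text
0.13017833101462067 59.225236773490906 [-4.8 -0.2  6.5] [-0.0501  0.0745  0.0861] [ 0.28  0.16  2.06 -0.43  0.47  1.51]
1 ([0.3, -6.3, 0.0], [-0.0, 0.0, 0.087])
2 ([1.1, -12.5, 0.0], [-0.0, 0.0, 0.175])
3 ([2.5, -18.6, 0.0], [-0.0, 0.0, 0.262])
4 ([4.3, -24.6, 0.0], [-0.0, 0.0, 0.349])
5 ([6.7, -30.4, 0.0], [-0.0, 0.0, 0.436])
6 ([9.6, -36.0, 0.0], [-0.0, -0.0, 0.524])
7 ([13.0, -41.3, 0.0], [0.0, -0.0, 0.611])
8 ([16.8, -46.3, 0.0], [0.0, 0.0, 0.698])
9 ([21.1, -50.9, 0.0], [-0.0, 0.0, 0.785])
10 ([22.0, -51.8, 0.0], [-0.0, 0.0, 0.803])
```

Request:
play_rows(xyz=[[0.3,-6.3,0],[1.1,-12.5,0],[2.5,-18.6,0],[4.3,-24.6,0],[6.7,-30.4,0],[9.6,-36,0],[13,-41.3,0],[16.8,-46.3,0],[21.1,-50.9,0],[21.1,-50.9,0]], rot=[[0,0,0.087],[0,0,0.175],[0,0,0.262],[0,0,0.349],[0,0,0.436],[0,0,0.524],[0,0,0.611],[0,0,0.698],[0,0,0.785],[0,0,0.785]], grip=[0,0,0,0,0,0,0,0,0,0])

```text
time_s: 5.35
eef_pos: [0.516, 0.2686, 0.0992]
eef_rot: [0.013, 0.964, -0.052, 0.259]
wrist_force: [-4.0, -0.8, 6.1]
opening: 0.131
grasp_force: 59.8
```

Run:
```python
from fit import *
o=readout.get_obs(); print(o["opening"],o["grasp_force"],o["wrist_force"].round(1),loc(o["eef_pos"],C).round(4),o["q"].round(2))
T=tool(); print(R.from_matrix(C[:3,:3].T@T[:3,:3]@down(np.eye(4)).T).as_rotvec())
```

```text
0.13055956460596366 59.776065945625305 [-4.  -0.8  6.1] [-0.0711  0.1255  0.0861] [ 0.4   0.22  2.01 -0.53  0.5   2.5 ]
[ 1.95357034e-03 -5.59911437e-05 -1.57020574e+00]
```

Request:
play_rows(xyz=[[0,0,0],[0,0,0],[0,0,0],[0,0,-20],[0,0,-45],[0,0,-70],[0,0,-95],[0,0,-115],[0,0,-130],[0,0,-130]], rot=[[0,0,0],[0,0,0],[0,0,0],[0,0,0],[0,0,0],[0,0,0],[0,0,0],[0,0,0],[0,0,0],[0,0,0]], grip=[1,1,1,1,1,1,1,1,1,1])

```text
time_s: 6.6
eef_pos: [0.4514, 0.2755, 0.2123]
eef_rot: [0.013, 0.964, -0.052, 0.26]
wrist_force: [-0.4, -0.3, -0.3]
opening: 1.001
grasp_force: 0.0
```

```bash
cat >> fit.py <<'E'
B=np.eye(4); B[:3,:3]=R.from_euler("z",-.166).as_matrix(); B[:3,3]=[.467,-.2385,.03]
try: B=np.load("B.npy")
except Exception: pass
E
python3 - <<'E'
from fit import *
o=readout.get_obs(); print(o["opening"],loc(o["eef_pos"],C).round(4),o["q"].round(2))
print(rel(W(B,[0,-.03,.16]),down(B)))
E
```

```text
1.000577713282573 [-0.0709  0.1255  0.2165] [ 0.48 -0.09  2.06 -0.41  0.77  2.4 ]
([48.5, 539.4, 52.7], [0.395, -0.422, -1.474])
```

Request:
play_rows(xyz=[[5,54,0],[10,108,5],[15,162,10],[20,216,16],[25,270,22],[30,324,29],[35,378,36],[40,432,42],[44,486,48],[48.5,539.4,52.7]], rot=[[0.04,-0.042,-0.147],[0.08,-0.084,-0.295],[0.119,-0.127,-0.442],[0.158,-0.169,-0.59],[0.198,-0.211,-0.737],[0.237,-0.253,-0.884],[0.277,-0.295,-1.032],[0.316,-0.338,-1.179],[0.356,-0.38,-1.327],[0.395,-0.422,-1.474]], grip=[1,1,1,1,1,1,1,1,1,1])

```text
time_s: 7.85
eef_pos: [0.4598, -0.1811, 0.1925]
eef_rot: [0.003, 0.83, 0.556, 0.041]
wrist_force: [1.3, 0.0, 0.4]
opening: 0.999
grasp_force: 0.0
```

Request:
play_rows(xyz=[[0,0,0],[0,0,0],[0,0,0],[0,0,0],[0,0,0],[0,0,0],[0,0,0],[0,0,0],[0,0,0],[0,0,0]], rot=[[0,0,0],[0,0,0],[0,0,0],[0,0,0],[0,0,0],[0,0,0],[0,0,0],[0,0,0],[0,0,0],[0,0,0]], grip=[1,1,1,1,1,1,1,1,1,1])

```text
time_s: 9.1
eef_pos: [0.4604, -0.1784, 0.1935]
eef_rot: [0.003, 0.831, 0.554, 0.042]
wrist_force: [0.4, -0.0, 0.1]
opening: 1.0
grasp_force: 0.0
```

Run:
```python
from fit import *
print(rel(W(B,[0,-.03,.16]),down(B)),readout.get_obs()["dq"].round(3))
c,P,m=snap("wrist","pics/w2.png"); np.savez("w2.npz",c=c,P=P)
L=loc(P,B)
m=(L[...,2]>.018)&(L[...,2]<.03)&(abs(L[...,0])<.03)&(abs(L[...,1])<.12)
q=L[m]; r=cv2.minAreaRect((q[:,:2]*1e3).astype(np.float32)); print(r,np.median(q[:,2]),len(q))
for y in(-.07,-.04,0,.04,.07):
    s=q[abs(q[:,1]-y)<.004]; s=s[s[:,2]>.022]
    if len(s): print(y,np.percentile(s[:,0],[2,98]).round(4),len(s))
hsv=cv2.cvtColor(c,cv2.COLOR_RGB2HSV); o=m&(hsv[...,0]>6)&(hsv[...,0]<18)&(hsv[...,1]>150); s=L[o]; print("orange",np.percentile(s,[2,50,98],axis=0).round(4).tolist())
```

```text
([-82.2, 36.0, -0.1], [0.06, -0.06, -0.229]) [-0.     0.001 -0.001  0.     0.001 -0.001]
((-1.9188232421875, 1.3775558471679688), (20.562232971191406, 173.84877014160156), 0.43291157484054565) 0.023679011574576386 5067
-0.07 [-0.0106  0.0082] 191
-0.04 [-0.0111  0.0079] 214
0 [-0.0116  0.0079] 237
0.04 [-0.0115  0.0072] 251
0.07 [-0.0118  0.0073] 270
orange [[-0.0117, -0.0254, 0.0226], [-0.0019, -0.001, 0.0239], [0.0079, 0.0222, 0.0252]]
```

View pics/w2.png

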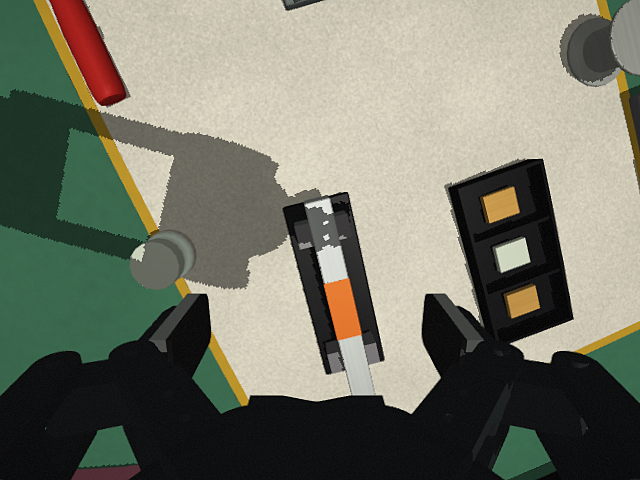

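The silver bar's orange band is centred at (340,308). The flux jar (165,260) and parts tray (510,250) are clear of the open fingers.

Run:
```python
from fit import *
n=B.copy(); n[:3,:3]=R.from_euler("z",-.1585).as_matrix(); n[:3,3]=W(B,[-.0019,-.001,0]); np.save("B.npy",n)
print(n[:3,3],rel(W(n,[0,0,.1]),down(n)),rel(W(n,[0,0,.016]),down(n)))
```

```text
[ 0.46496088 -0.2391723   0.03      ] ([-58.5, 24.3, 61.1], [0.06, -0.06, -0.236]) ([-64.0, 20.0, 144.8], [0.06, -0.06, -0.236])
```

Request:
play_rows(xyz=[[-20,8,15],[-40,16,35],[-57,24,52],[-58.5,24.3,61],[-60,23,86],[-62,22,111],[-63,21,131],[-64,20,142],[-64,20,145],[-64,20,145]], rot=[[0.02,-0.02,-0.08],[0.04,-0.04,-0.16],[0.06,-0.06,-0.236],[0.06,-0.06,-0.236],[0.06,-0.06,-0.236],[0.06,-0.06,-0.236],[0.06,-0.06,-0.236],[0.06,-0.06,-0.236],[0.06,-0.06,-0.236],[0.06,-0.06,-0.236]], grip=[1,1,1,1,1,1,1,1,1,1])

```text
time_s: 10.4
eef_pos: [0.4654, -0.2393, 0.0464]
eef_rot: [0.0, 0.761, 0.649, 0.0]
wrist_force: [-0.5, -0.1, 0.6]
opening: 0.999
grasp_force: 0.0
```

Run:
```python
from fit import *
print(rel(W(B,[0,0,.016]),down(B)),readout.get_obs()["dq"].round(3))
```

```text
([0.0, -0.4, 0.4], [0.001, 0.001, -0.001]) [-0.    -0.006 -0.007 -0.002  0.001 -0.002]
```

Aligned. Close, then lift.

Request:
play_rows(xyz=[[0,0,0],[0,0,0],[0,0,0],[0,0,0],[0,0,0],[0,0,0],[0,0,-15],[0,0,-40],[0,0,-70],[0,0,-100]], rot=[[0,0,0],[0,0,0],[0,0,0],[0,0,0],[0,0,0],[0,0,0],[0,0,0],[0,0,0],[0,0,0],[0,0,0]], grip=[0.5,0,0,0,0,0,0,0,0,0])

```text
time_s: 11.65
eef_pos: [0.4646, -0.2387, 0.1469]
eef_rot: [-0.0, 0.761, 0.649, -0.0]
wrist_force: [0.6, -0.6, -1.8]
opening: 0.227
grasp_force: 58.8
```

Run:
```python
from fit import *
o=readout.get_obs(); print(o["opening"],o["grasp_force"],o["eef_pos"],o["q"].round(2))
print(rel(W(C,[0,0,.13]),down(C)))
```

```text
0.22668927536471817 58.75103831291199 [ 0.46458932 -0.23874612  0.1468667 ] [-0.7   0.19  1.83 -0.    1.13 -0.54]
([385.7, 16.5, -25.8], [-0.524, 0.013, -0.05])
```

Request:
play_rows(xyz=[[20,1,-20],[62,3,-45],[105,5,-55],[150,7,-60],[195,9,-60],[240,11,-55],[285,13,-48],[330,15,-40],[365,16,-30],[386,16.5,-26]], rot=[[-0.05,0,-0.005],[-0.11,0,-0.01],[-0.17,0,-0.015],[-0.23,0,-0.02],[-0.29,0.01,-0.025],[-0.35,0.01,-0.03],[-0.41,0.01,-0.035],[-0.47,0.01,-0.04],[-0.524,0.013,-0.05],[-0.524,0.013,-0.05]], grip=[0,0,0,0,0,0,0,0,0,0])

```text
time_s: 12.9
eef_pos: [0.5403, 0.1412, 0.1702]
eef_rot: [0.192, 0.718, 0.646, 0.172]
wrist_force: [-0.0, -0.0, -2.3]
opening: 0.224
grasp_force: 59.0
```

Request:
play_rows(xyz=[[0,0,0],[0,0,0],[0,0,0],[0,0,0],[0,0,0],[0,0,0],[0,0,0],[0,0,0],[0,0,0],[0,0,0]], rot=[[0,0,0],[0,0,0],[0,0,0],[0,0,0],[0,0,0],[0,0,0],[0,0,0],[0,0,0],[0,0,0],[0,0,0]], grip=[0,0,0,0,0,0,0,0,0,0])

```text
time_s: 14.15
eef_pos: [0.5424, 0.1394, 0.1717]
eef_rot: [0.193, 0.719, 0.645, 0.173]
wrist_force: [0.1, -0.2, -1.8]
opening: 0.224
grasp_force: 59.0
```

Run:
```python
from meas import *
o=readout.get_obs(); print(o["opening"],o["q"].round(2),rel(W(C,[0,0,.13]),down(C)))
c,P,m=snap("wrist","pics/w3.png"); meas(c,P,C); T=tool()
# bar in tool frame
L=(P-T[:3,3])@T[:3,:3]
m=(abs(L[...,1])<.03)&(L[...,2]>-.02)&(L[...,2]<.03)&(L[...,0]>.025)&(L[...,0]<.11)
q=L[m]; print(len(q))
for x in(.035,.05,.065,.08,.088,.092):
    s=q[abs(q[:,0]-x)<.003]
    if len(s)>5: t=s[s[:,2]<np.percentile(s[:,2],30)+.004]; print(x,np.percentile(t[:,1],[3,97]).round(4),np.median(t[:,2]).round(4),len(t))
print("xmax",np.percentile(q[:,0],[99,99.8]))
```

```text
0.22438145261454684 [ 0.09 -0.01  2.08 -0.19  0.57  0.34] ([-0.0, 0.1, -1.1], [0.0, 0.0, 0.0])
blue [278. 143.] 388 [[-0.0261, 0.0563, 0.0391], [-0.0222, 0.0652, 0.0429], [-0.0188, 0.0735, 0.0454]]
blue [356. 143.] 508 [[0.0175, 0.0567, 0.0393], [0.0218, 0.0652, 0.0425], [0.0269, 0.0735, 0.0457]]
red [160.  14.] 3740 [[-0.0917, 0.1186, 0.0642], [-0.0668, 0.1193, 0.0864], [-0.0444, 0.1263, 0.0993]]
plate [396. 124.] 16711 [[0.0147, -0.078, -0.0028], [0.0565, 0.09, -0.001], [0.0795, 0.1435, 0.0068]]
plate [197. 180.] 1708 [[-0.0899, -0.0772, -0.007], [-0.0871, 0.0408, -0.0061], [-0.0835, 0.1315, -0.0045]]
plate [238. 136.] 14191 [[-0.0789, -0.0781, -0.0027], [-0.0583, 0.0833, -0.0009], [-0.0132, 0.1308, 0.0019]]
plate [277. 222.] 231 [[-0.0341, 0.0007, 0.0056], [-0.0283, 0.0103, 0.0066], [-0.0225, 0.023, 0.007]]
plate [346. 386.] 165 [[0.0212, -0.1415, -0.0023], [0.0245, -0.1312, -0.0011], [0.0285, -0.1211, 0.0004]]
plate [285. 387.] 151 [[-0.0301, -0.1414, -0.0024], [-0.0266, -0.1321, -0.001], [-0.0227, -0.1223, 0.0002]]
12456
0.035 [-0.0101  0.0085] -0.0076 1012
0.05 [-0.0101  0.0085] -0.0076 1118
0.065 [-0.01    0.0085] -0.0076 1201
0.08 [-0.0099  0.0087] -0.0076 1341
0.088 [-0.0097  0.0085] -0.0075 958
0.092 [-0.0085  0.0061] -0.0062 64
xmax [0.08869079 0.08939894]
```

View pics/w3.png

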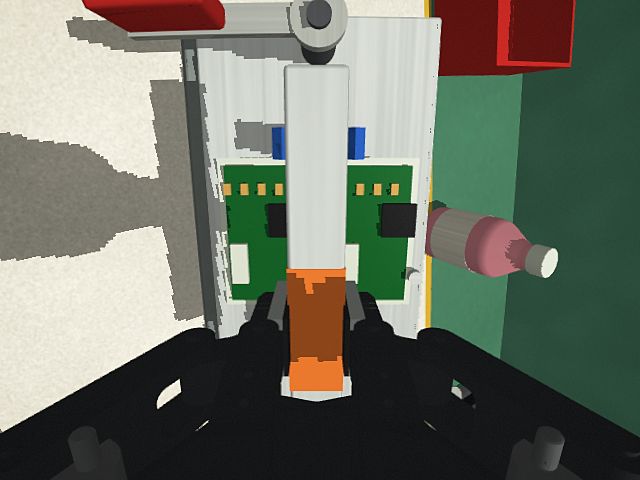

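The lever is open (paddle at (160,14)) and the bar is held parallel above the rests. Lowering it slowly.

Request:
play_rows(xyz=[[0,0.7,20],[0,0.7,40],[0,0.7,55],[0,0.7,65],[0,0.7,72],[0,0.7,77],[0,0.7,81],[0,0.7,84],[0,0.7,86],[0,0.7,86]], rot=[[0,0,0],[0,0,0],[0,0,0],[0,0,0],[0,0,0],[0,0,0],[0,0,0],[0,0,0],[0,0,0],[0,0,0]], grip=[0,0,0,0,0,0,0,0,0,0])

```text
time_s: 15.45
eef_pos: [0.5858, 0.1347, 0.0976]
eef_rot: [0.193, 0.719, 0.645, 0.173]
wrist_force: [0.0, 0.2, -2.3]
opening: 0.225
grasp_force: 59.0
```

Run:
```python
from meas import *
o=readout.get_obs(); print(o["opening"],o["wrist_force"].round(1),loc(o["eef_pos"],C).round(4))
c,P,m=snap("wrist","pics/w4.png"); L=loc(P,C); hsv=cv2.cvtColor(c,cv2.COLOR_RGB2HSV)
for y in (.03,.045,.065,.08):
    q=L[(abs(L[...,1]-y)<.003)&(L[...,2]>.046)&(L[...,2]<.056)&(abs(L[...,0])<.015)]
    if len(q): print(y,np.percentile(q[:,0],[2,98]).round(4),np.median(q[:,2]).round(4))
meas(c,P,C)
```

```text
0.22451343684857838 [ 0.   0.2 -2.3] [ 0.0007 -0.      0.0428]
0.03 [-0.0096  0.0092] 0.0504
0.045 [-0.0096  0.0092] 0.0504
0.065 [-0.0095  0.0094] 0.0504
0.08 [-0.0095  0.0095] 0.0504
blue [262. 144.] 2344 [[-0.026, 0.0565, 0.026], [-0.0183, 0.0655, 0.0413], [-0.0123, 0.074, 0.0454]]
blue [372. 145.] 2476 [[0.0125, 0.0566, 0.0232], [0.0188, 0.0654, 0.041], [0.0269, 0.074, 0.0452]]
blue [347. 390.] 103 [[0.008, -0.0565, 0.0083], [0.0154, -0.0556, 0.0133], [0.0182, 0.0085, 0.0952]]
plate [137. 168.] 2952 [[-0.0894, -0.0386, -0.007], [-0.0867, 0.0551, -0.0062], [-0.0834, 0.1268, -0.0045]]
plate [318. 102.] 58165 [[-0.078, -0.0227, -0.0026], [0.0038, 0.0905, -0.001], [0.0787, 0.1243, 0.0066]]
plate [263. 265.] 214 [[-0.0316, 0.0016, 0.0058], [-0.0253, 0.0097, 0.0066], [-0.019, 0.0176, 0.007]]
plate [209. 306.] 125 [[-0.0621, -0.0299, 0.0037], [-0.0509, -0.0089, 0.0055], [-0.0503, -0.0042, 0.0069]]
```

Request:
play_rows(xyz=[[0,0,0.5],[0,0,1],[0,0,1.5],[0,0,1.5],[0,0,2],[0,0,2],[0,0,2],[0,0,2],[0,0,2],[0,0,2]], rot=[[0,0,0],[0,0,0],[0,0,0],[0,0,0],[0,0,0],[0,0,0],[0,0,0],[0,0,0],[0,0,0],[0,0,0]], grip=[0,0,0,0,0,0,0,0,0,0])

```text
time_s: 16.75
eef_pos: [0.5868, 0.1346, 0.0959]
eef_rot: [0.193, 0.719, 0.645, 0.173]
wrist_force: [0.3, 1.0, -2.4]
opening: 0.224
grasp_force: 59.0
```

Run:
```python
from fit import *
o=readout.get_obs(); print(o["wrist_force"].round(1),(o["wrist_force"]@C[:3,:3]).round(1),loc(o["eef_pos"],C).round(4))
```

```text
[ 0.3  1.  -2.4] [-1.   1.  -2.1] [ 0.0007 -0.      0.0409]
```

Not in contact yet; a little further.

Request:
play_rows(xyz=[[0,0,0.3],[0,0,0.6],[0,0,0.9],[0,0,1.2],[0,0,1.2],[0,0,1.2],[0,0,1.2],[0,0,1.2],[0,0,1.2],[0,0,1.2]], rot=[[0,0,0],[0,0,0],[0,0,0],[0,0,0],[0,0,0],[0,0,0],[0,0,0],[0,0,0],[0,0,0],[0,0,0]], grip=[0,0,0,0,0,0,0,0,0,0])

```text
time_s: 18.0
eef_pos: [0.5871, 0.1345, 0.0954]
eef_rot: [0.193, 0.719, 0.645, 0.173]
wrist_force: [-9.5, -0.4, 9.2]
opening: 0.223
grasp_force: 61.1
```

Run:
```python
from fit import *
o=readout.get_obs(); print((o["wrist_force"]@C[:3,:3]).round(1),loc(o["eef_pos"],C).round(4),o["torque"].round(2))
c,P,m=snap("wrist"); L=loc(P,C)
q=L[(abs(L[...,1]-.06)<.02)&(L[...,2]>.044)&(L[...,2]<.056)&(abs(L[...,0])<.015)];print(np.median(q[:,2]))
```

```text
[-3.6 -1.4 12.7] [ 0.0007 -0.      0.0403] [-0.12  0.85 -0.13]
0.047909685292798376
```

It's seated with 12.7 N along the normal. Release, then retract.

Request:
play_rows(xyz=[[0,0,-0.5],[0,0,-0.5],[0,0,-0.5],[0,0,-0.5],[0,0,-0.5],[0,0,-15],[0,0,-40],[0,0,-70],[0,0,-100],[0,0,-120]], rot=[[0,0,0],[0,0,0],[0,0,0],[0,0,0],[0,0,0],[0,0,0],[0,0,0],[0,0,0],[0,0,0],[0,0,0]], grip=[0.3,0.45,0.7,1,1,1,1,1,1,1])

```text
time_s: 19.3
eef_pos: [0.5275, 0.1412, 0.2002]
eef_rot: [0.193, 0.719, 0.645, 0.173]
wrist_force: [0.0, 0.0, 0.3]
opening: 1.002
grasp_force: 0.0
```

Run:
```python
from fit import *
c,P,m=snap("wrist","pics/w5.png"); L=loc(P,C)
q=L[(L[...,2]>.044)&(L[...,2]<.054)&(abs(L[...,0])<.014)&(abs(L[...,1])<.105)]
A=np.c_[q[:,:2],np.ones(len(q))]; print("plane",np.linalg.lstsq(A,q[:,2],rcond=None)[0].round(4))
print(cv2.minAreaRect((q[:,:2]*1e3).astype(np.float32)))
for y in (-.08,-.04,.0,.03,.065,.08):
    s=q[abs(q[:,1]-y)<.003]
    if len(s): print(y,np.percentile(s[:,0],[2,98]).round(4),np.median(s[:,2]).round(4))
hsv=cv2.cvtColor(c,cv2.COLOR_RGB2HSV); r=((hsv[...,0]<5)|(hsv[...,0]>174))&(hsv[...,1]>170)&(L[...,2]>.06)&(L[...,2]<.11)&(abs(L[...,0])<.12)&(L[...,1]>0)&(L[...,1]<.15)
s=L[r]; print("red",len(s),np.percentile(s,[1,50,99],axis=0).round(4).tolist())
print(loc(readout.get_obs()["eef_pos"],C))
t=np.pi/2
print(rel(W(C,[-.072,.125,.17]),down(C,-t)))
```

```text
plane [ 0.0005 -0.0008  0.048 ]
((-0.8352975845336914, -0.8054580688476562), (179.773681640625, 20.40423583984375), 89.90216064453125)
-0.08 [-0.0106  0.0089] 0.0479
-0.04 [-0.0102  0.0085] 0.0479
0.0 [-0.0104  0.0088] 0.0482
0.03 [-0.0108  0.0086] 0.0479
0.065 [-0.0103  0.0089] 0.0479
0.08 [-0.0102  0.0088] 0.048
red 4407 [[-0.0922, 0.1187, 0.0644], [-0.0665, 0.1214, 0.0977], [-0.0444, 0.1302, 0.1004]]
[0.00235067 0.00058239 0.16254832]
([124.5, -74.2, -7.7], [0.003, -0.004, 1.571])
```

View pics/w5.png

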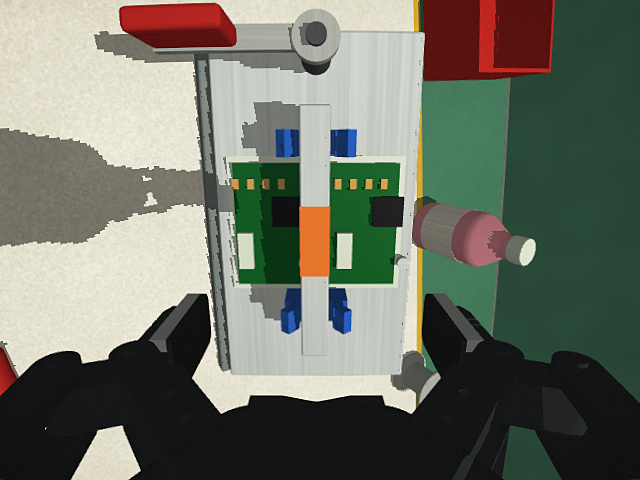

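The bar is in both rests, centred to about 1 mm and flat. The lever paddle is at (178,26), still open. Going to grasp it.

Request:
play_rows(xyz=[[12,-7,-10],[25,-15,-10],[39,-23,-10],[53,-31,-10],[67,-39,-10],[81,-48,-10],[95,-56,-10],[110,-65,-10],[124,-74,-8],[124,-74,-8]], rot=[[0,0,0.15],[0,0,0.32],[0,0,0.5],[0,0,0.68],[0,0,0.86],[0,0,1.04],[0,0,1.22],[0,0,1.4],[0,0,1.571],[0,0,1.571]], grip=[1,1,1,1,1,1,1,1,1,1])

```text
time_s: 20.6
eef_pos: [0.4727, 0.2721, 0.1675]
eef_rot: [0.015, 0.965, -0.05, 0.258]
wrist_force: [-0.7, -0.2, -0.5]
opening: 0.997
grasp_force: 0.0
```

Run:
```python
from fit import *
for i in range(4): snap("wrist")
print(readout.get_obs()["q"].round(2),rel(W(C,[-.072,.125,.085]),down(C,-np.pi/2)))
```

```text
[ 0.45  0.02  2.06 -0.45  0.66  2.43] ([1.0, -1.5, 82.5], [0.001, -0.0, 0.003])
```

Request:
play_rows(xyz=[[1,-1.5,20],[1,-1.5,45],[1,-1.5,65],[1,-1.5,78],[1,-1.5,83],[1,-1.5,83],[1,-1.5,83],[1,-1.5,83],[1,-1.5,83],[1,-1.5,83]], rot=[[0,0,0],[0,0,0],[0,0,0],[0,0,0],[0,0,0],[0,0,0],[0,0,0],[0,0,0],[0,0,0],[0,0,0]], grip=[1,1,1,1,1,0.5,0,0,0,0])

```text
time_s: 22.05
eef_pos: [0.5156, 0.2686, 0.0977]
eef_rot: [0.014, 0.964, -0.052, 0.259]
wrist_force: [-4.5, -0.8, 5.4]
opening: 0.135
grasp_force: 58.6
```

Run:
```python
from fit import *
o=readout.get_obs(); print(o["opening"],o["grasp_force"],(o["wrist_force"]@C[:3,:3]).round(1),loc(o["eef_pos"],C).round(4))
def pose(t):
    T=np.eye(4);t=np.radians(t);T[:3,:3]=down(C,-t);T[:3,3]=W(C,[-.072*np.sin(t),.125-.072*np.cos(t),.085]);return T
for s in(90,45):
    for i in range(1,11): T=pose(s-4.5*i); print(s,i,rel(T[:3,3],T[:3,:3],pose(s)))
```

```text
0.1349562378214872 58.63429248332977 [-1.1 -1.3  6.9] [-0.0722  0.1256  0.085 ]
90 1 ([0.2, 5.6, -0.0], [0.0, 0.0, -0.079])
90 2 ([0.9, 11.3, -0.0], [-0.0, -0.0, -0.157])
90 3 ([2.0, 16.8, -0.0], [0.0, -0.0, -0.236])
90 4 ([3.5, 22.2, 0.0], [0.0, 0.0, -0.314])
90 5 ([5.5, 27.6, -0.0], [-0.0, 0.0, -0.393])
90 6 ([7.8, 32.7, -0.0], [0.0, -0.0, -0.471])
90 7 ([10.6, 37.6, 0.0], [0.0, -0.0, -0.55])
90 8 ([13.8, 42.3, -0.0], [0.0, -0.0, -0.628])
90 9 ([17.3, 46.8, -0.0], [-0.0, 0.0, -0.707])
90 10 ([21.1, 50.9, -0.0], [0.0, -0.0, -0.785])
45 1 ([0.2, 5.6, 0.0], [-0.0, 0.0, -0.079])
45 2 ([0.9, 11.3, 0.0], [-0.0, 0.0, -0.157])
45 3 ([2.0, 16.8, 0.0], [-0.0, 0.0, -0.236])
45 4 ([3.5, 22.2, -0.0], [0.0, 0.0, -0.314])
45 5 ([5.5, 27.6, 0.0], [0.0, 0.0, -0.393])
45 6 ([7.8, 32.7, 0.0], [-0.0, 0.0, -0.471])
45 7 ([10.6, 37.6, 0.0], [-0.0, 0.0, -0.55])
45 8 ([13.8, 42.3, 0.0], [0.0, 0.0, -0.628])
45 9 ([17.3, 46.8, 0.0], [0.0, 0.0, -0.707])
45 10 ([21.1, 50.9, 0.0], [-0.0, 0.0, -0.785])
```

Request:
play_rows(xyz=[[0.2,5.6,0],[0.9,11.3,0],[2,16.8,0],[3.5,22.2,0],[5.5,27.6,0],[7.8,32.7,0],[10.6,37.6,0],[13.8,42.3,0],[17.3,46.8,0],[21.1,50.9,0]], rot=[[0,0,-0.079],[0,0,-0.157],[0,0,-0.236],[0,0,-0.314],[0,0,-0.393],[0,0,-0.471],[0,0,-0.55],[0,0,-0.628],[0,0,-0.707],[0,0,-0.785]], grip=[0,0,0,0,0,0,0,0,0,0])

```text
time_s: 23.3
eef_pos: [0.5283, 0.2154, 0.1083]
eef_rot: [0.112, 0.911, 0.321, 0.233]
wrist_force: [-4.7, -3.0, 6.1]
opening: 0.137
grasp_force: 59.1
```

Request:
play_rows(xyz=[[0.2,5.6,0],[0.9,11.3,0],[2,16.8,0],[3.5,22.2,0],[5.5,27.6,0],[7.8,32.7,0],[10.6,37.6,0],[13.8,42.3,0],[17.3,46.8,0],[21.1,51.5,0]], rot=[[0,0,-0.079],[0,0,-0.157],[0,0,-0.236],[0,0,-0.314],[0,0,-0.393],[0,0,-0.471],[0,0,-0.55],[0,0,-0.628],[0,0,-0.707],[0,0,-0.79]], grip=[0,0,0,0,0,0,0,0,0,0])

```text
time_s: 24.55
eef_pos: [0.5709, 0.1889, 0.1344]
eef_rot: [0.194, 0.717, 0.647, 0.172]
wrist_force: [-1.5, -4.3, 3.9]
opening: 0.13
grasp_force: 58.5
```

Request:
play_rows(xyz=[[0,0,0],[0,0,0],[0,0,0],[0,0,0],[0,0,-20],[0,0,-45],[0,0,-75],[0,0,-100],[0,0,-115],[0,0,-115]], rot=[[0,0,0],[0,0,0],[0,0,0],[0,0,0],[0,0,0],[0,0,0],[0,0,0],[0,0,0],[0,0,0],[0,0,0]], grip=[0,0,1,1,1,1,1,1,1,1])

```text
time_s: 25.8
eef_pos: [0.5132, 0.1964, 0.2341]
eef_rot: [0.194, 0.717, 0.647, 0.173]
wrist_force: [-0.5, -0.5, -0.4]
opening: 1.001
grasp_force: 0.0
```

Run:
```python
from fit import *
for i in range(6): snap("wrist")
c,P,m=snap("wrist","pics/w6.png"); L=loc(P,C)
q=L[(L[...,2]>.044)&(L[...,2]<.0515)&(abs(L[...,0])<.014)&(abs(L[...,1])<.105)]
A=np.c_[q[:,:2],np.ones(len(q))]; print("plane",np.linalg.lstsq(A,q[:,2],rcond=None)[0].round(4))
print(cv2.minAreaRect((q[:,:2]*1e3).astype(np.float32)))
hsv=cv2.cvtColor(c,cv2.COLOR_RGB2HSV); r=((hsv[...,0]<5)|(hsv[...,0]>174))&(hsv[...,1]>170)&(L[...,2]>.09)&(L[...,2]<.11)&(abs(L[...,0])<.12)&(L[...,1]>0)&(L[...,1]<.15)
s=L[r]; print("red",len(s),np.percentile(s,[1,50,99],axis=0).round(4).tolist())
for y in(.037,.055,.075): t=s[abs(s[:,1]-y)<.004]; print(y,t[:,0].mean())
o=readout.get_obs(); print(o["time_s"],o["opening"],o["wrist_force"].round(1))
```

```text
plane [-0.0032  0.0002  0.048 ]
((-0.7340507507324219, -1.0739822387695312), (180.05665588378906, 19.9160213470459), 89.79840850830078)
red 1245 [[-0.0049, 0.0322, 0.0929], [0.0004, 0.0573, 0.0988], [0.0058, 0.08, 0.1004]]
0.037 0.0004794128982491541
0.055 0.0003442624137510209
0.075 0.0003247108869009138
26.15 1.0012198354711848 [-0.4  0.4 -0.4]
```

View pics/w6.png

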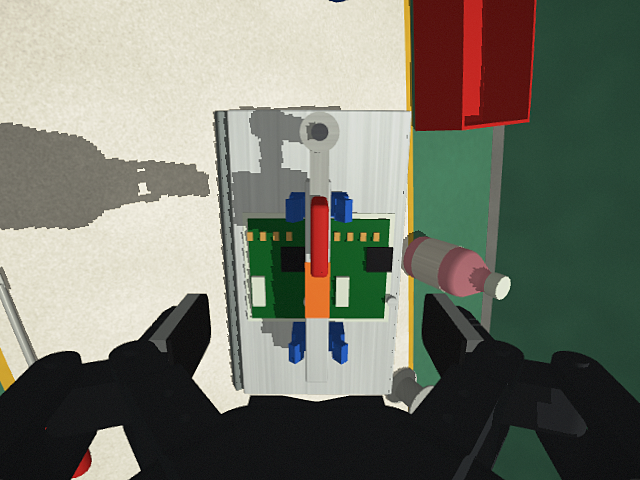

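The lever is closed over the bar: the paddle at (319,237) lies along -y. The bar is flat and centred in both rests, and the gripper is clear.

```bash
python3 -c "
from bench import ctrl
print(ctrl.hand_in())"
```

```text
the job is handed in; nothing more can be done
None
```

The job is handed in: the bar measured flat and within about 1 mm of centre in both rests, the red lever is closed over it, the loose items were not touched, and about 26 s of the 61 s were used; no verdict was returned.

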